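# Reset the clamped carriage of a dental sectioning saw

## Robot

A 6-joint arm with a two-finger parallel gripper is mounted at the origin on the work surface. World frame = base frame: x ahead of the robot, y to its left, z up, the work surface at z = 0. Lengths are in m, angles in rad, forces in N, time in s.
With the tool pointing down it reaches from about 0.3 to 0.875 m from the base axis. Payload 6.4 kg.
Tool frame: the origin (TCP) lies midway between the tips of the shut fingers; the grasp point (between the pads) lies 19 mm behind it; z points along the fingers, y is the line along which they close (so a half turn about z gives the same grasp; the last joint's range is limited). The gripper opens to 85 mm and grips with 20 to 120 N. Pads are 22 mm wide; open, the fingers measure 114 mm over their backs; the gripper's body (76 mm by 85 mm) begins 54 mm behind the grasp point. The pads swing forward as they close: fully open they stand 13 mm farther back than shut.
Start: joints at [1.065, 0.181, 1.607, -0, 1.354, -0.206], TCP at [0.17, 0.549, 0.231] pointing down, gripper open.
Joint ranges: [-2.99, 2.99], [-0.89, 2.07], [0.3, 2.58], [-1.14, 4.28], [0, 2.63], [-3.12, 3.12]. Speed limits (rad/s): [2.57, 2.57, 3.01, 3.14, 3.14, 3.14].

## Interface

Orientations are given as a unit quaternion [w, x, y, z].
In Python, from bench import get_obs, camera, hand_in gives the robot as it stands.
- The arm moves only by the tool carry_out, never from a script. Its argument "plan" is a list that holds one entry, the list of rows, each a list of 7 numbers: the shift along the world's x, y, z in m, then the turn, a rotation vector about the world's x, y, z in rad, then the opening, from 0 (shut) to 1 (fully open). In form: [[[x, y, z, rx, ry, rz, hand], ...]]. A call has exactly 5 rows; each row is the pose to reach, as a shift and turn from the pose commanded when the call began; what a row does not reach only later rows make up. A row lasts 1/12 s, in which the tool goes at most 41.7 mm and 7.16 degrees, less where a joint would pass 70% of its speed; a pose out of reach is approached as far as the arm can. A call with a gripper value outside its range is refused whole. The fingers move at their own pace and stop on an object; the grip force is fixed at half the most. Time passes only in rows, so rows that repeat a pose let the fingers close, or fill a call up. It gives the time, the measured TCP pose, the force, the opening and the grip force at its end, in the units of the state.
- get_obs(): the state, without advancing time (a new reading comes with each control period).
- camera(name): name is "side" or "top"; returns a dict with "pixels" (384x512x3 uint8, red, green, blue), "z_map" (384x512 float32, m along the optical axis (not along the pixel's ray), 0 where there is no reading), "camera_matrix" (3x3 intrinsics, pixels), "cam_to_world" (4x4, takes a point from camera to world coordinates). Camera axes: x right, y up, looking along -z (the intrinsics and any distortion apply to the point x, -y, -z); pixel columns grow to the right and rows downward; lengths in m; the calibration is good to about 2 mm. A picture is of the moment at which its call begins.
- hand_in(): hands the job in; it is judged then, once.
The state is a dict: "time_s": time; "q": joint angles; "dq": joint speeds; "joint_efforts": joint torques, N m; "eef_pos": TCP position; "eef_rot": TCP orientation; "wrist_force": force on the tool from outside, world axes, zero at the start; "torque": the same for the moment, N m; "opening": opening from 0.0 (shut) to 1.0 (fully open); "grasp_force": force on a finger pad.
Only numpy, scipy, OpenCV 4.12 (cv2) and the standard library are available. Lean on these libraries where they do the work, as an engineer would, in place of code of your own. Each camera call takes 0.05 s, during which the arm holds its last target. There are 200 camera calls.

## Task

Set the saw's carriage for the next cut: turn its black clamp knob to loosen it, slide the carriage along the rails until its black pointer lines up with the red marker on the scale, then turn the knob back until the clamp is tight and let go. Leave the other things on the bench where they are.

Things in the scene. Friction and masses are not known exactly. Their poses are not given: they have to be found in the camera images.
- saw: Small bench sectioning saw, fixed to the bench. White bed 170 (x) x 440 (y) x 36 mm high with two steel guide rods along its y axis, an end block 62 mm high at each end; at the +y end a white pedestal with a blue motor and a disc, up to 160 mm high (y = +200 to +330 mm). Origin: centre of the bed's underside. The carriage slides along the saw's y axis.
- carriage (a joint): Position of the carriage along the rails, m: 0 at the end away from the motor, 0.20 at the motor end (at 0 the plate's middle is at y = -100 mm in the saw's frame). Loose, it slides with about 2 N; clamped, it holds against about 20 N.
- carriage_mid (a point): Middle of the top of the carriage, an aluminium plate 116 (x) x 190 (y) x 14 mm, top 72 mm above the bench; axes as the saw's. A white plaster cast with a pink tooth arch (72 x 62 mm, top 108 mm above the bench) is fixed on its motor-side half, centred at y = +52 mm; the clamp knob stands at y = -50 mm.
- clamp (a joint): Angle of the clamp knob, rad: 0 = fully loose, bar along the rails; 1.57 = end stop, bar across the rails. It grows clockwise seen from above, which tightens. It starts to grip at about 0.6; above 1.2 it is tight. It turns with about 0.3 N m and stays where it is left.
- clamp_grip (a point): Middle of the knob's grip bar, on its vertical turning axis, 105 mm above the bench; z up, and the bar lies along this frame's y axis. The knob is a black bar 66 mm long, 16 mm wide, 30 mm high (from 90 to 120 mm above the bench) on a steel hub on top of the carriage plate. The carriage can also be slid by the knob.
- pointer (a point): Tip of the black pointer (4 mm wide) on the carriage's far side (+x in the saw's frame), 54 mm above the bench, 74 mm beside the rails' middle line, beside the plate's middle.
- marker_tip (a point): Tip of the red marker clipped on the saw's scale, beside the rails on the far side; red tongue 5 mm wide, on a clip block 12 x 14 x 46 mm that hugs the edge of the bed. Fixed. Its axes are those of the saw: the pointer is lined up when it has the same y in this frame.
- flask: Bystander: square steel denture flask 110 x 100 x 38 mm with white plaster; origin centre of its underside.
- jar: Bystander: pink jar with white lid, 64 mm diameter, 85 mm high; origin centre of its underside.
- spare_cast: Bystander: second plaster cast with tooth arch, 72 x 62 x 36 mm; origin centre of its underside.
- wax_knife: Bystander: slim wax knife with dark wooden handle and steel blade, 180 mm long, 14 mm thick, lying along its x axis; origin on its underside near the middle.

How it is judged:
By the outcome, as a careful person would: the job done as asked, in the order asked, and still so for the second after the job is handed in, with the robot touching nothing.
It also fails if it takes over 48 s, if anything falls off the work surface, if the arm or the gripper's body presses on something with over 40 N, if the wrist force passes 120 N, or if a joint passes its speed limit or range.

## Working session

There is one attempt and no reset: what is moved stays moved. The work goes in short steps, Python scripts to look and compute and a tool call to move; the robot and the scene stay as the last step left them, time stands still between calls to the robot, and variables do not carry over. Pictures are saved under pics/ and viewed, at most 10 in all, crops included, and the job is handed in when it is done.

Besides the shell and the picture viewer there is one more tool, called after ">>>" by a JSON object that holds its "name" and its "arguments". carry_out: Moves the arm, as the interface text tells. Its arguments: {"type":"object","properties":{"plan":{"type":"array","items":{"type":"array","items":{"type":"array","items":{"type":"number"}}}}},"required":["plan"]}

```bash
mkdir -p pics; cat > h.py <<'E'
import numpy as np, cv2
from bench import get_obs, camera, hand_in
def pts(c):
    K=c["camera_matrix"];z=c["z_map"];v,u=np.mgrid[:z.shape[0],:z.shape[1]]
    p=np.stack([(u-K[0,2])/K[0,0]*z,-(v-K[1,2])/K[1,1]*z,-z],-1)
    return p@c["cam_to_world"][:3,:3].T+c["cam_to_world"][:3,3]
def ray(c,u,v,h):
    K=c["camera_matrix"];T=c["cam_to_world"]
    d=T[:3,:3]@np.array([(u-K[0,2])/K[0,0],-(v-K[1,2])/K[1,1],-1]);o=T[:3,3]
    return o+d*(h-o[2])/d[2]
E
python3 - <<'E'
from h import *
print(get_obs())
for n in("top","side"):
    c=camera(n);cv2.imwrite(f"pics/{n}0.png",cv2.resize(c["pixels"][:,:,::-1],(768,576)))
    print(n,c["camera_matrix"],c["cam_to_world"],[k for k in c])
    np.savez(n+"0.npz",**c)
E
```

```text
{'time_s': 0.0, 'q': array([ 1.06468550e+00,  1.81569384e-01,  1.60801359e+00,  3.59588183e-05,
        1.35378755e+00, -2.06304107e-01]), 'dq': array([ 0.00108141, -0.00066575,  0.00225384,  0.00047021,  0.00142245,
        0.00019308]), 'joint_efforts': array([ 3.15434263e-03, -4.44868898e+01, -3.51344633e+01,  7.00686451e-05,
        9.12512565e-03,  3.40246316e-06]), 'eef_pos': array([0.16951938, 0.54886633, 0.23036552]), 'eef_rot': array([-3.26443483e-04,  1.49346359e-01,  9.88784544e-01, -8.27010763e-04]), 'wrist_force': array([ 0.45034264,  0.21264531, -0.15891391]), 'torque': array([ 0.00746579, -0.04144811,  0.04532427]), 'grasp_force': 0.0, 'opening': 1.000984565234603}
top [[435.06925379   0.         258.73398719]
 [  0.         435.06925379 187.21862092]
 [  0.           0.           1.        ]] [[-0.02109276  0.98249973 -0.18506588  0.3414375 ]
 [-0.99971889 -0.02273174 -0.0067387  -0.14410295]
 [-0.01082764  0.18487171  0.98270301  1.06038301]
 [ 0.          0.          0.          1.        ]] ['pixels', 'z_map', 'camera_matrix', 'cam_to_world']
side [[352.91491261   0.         256.77637805]
 [  0.         352.91491261 195.5345983 ]
 [  0.           0.           1.        ]] [[-0.99873263  0.01148825 -0.0490016   0.47532747]
 [-0.04686504 -0.56728229  0.82218883  0.47921394]
 [-0.01835223  0.82344327  0.56710173  0.51591514]
 [ 0.          0.          0.          1.        ]] ['pixels', 'z_map', 'camera_matrix', 'cam_to_world']
```

View pics/top0.png

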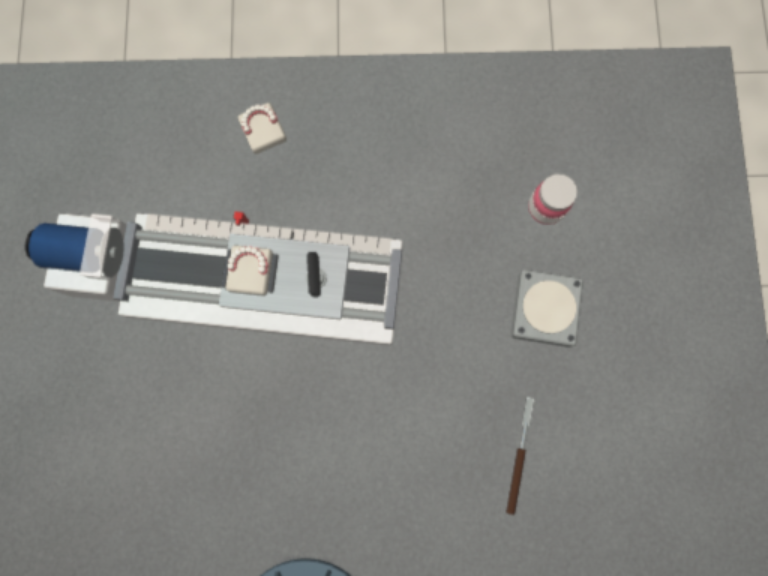

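View pics/side0.png

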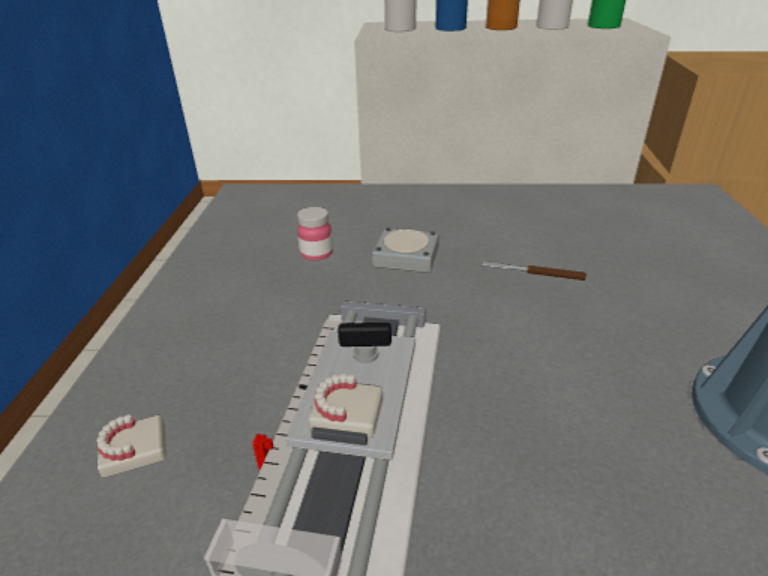

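Top view: the saw's motor is to the left (+y). The knob bar lies across the rails at about (314,274), the red marker is at (239,217) and the black pointer at (291,235). The side view agrees. Next I'll measure these.

```bash
python3 - <<'E'
from h import *
for n in("top","side"):
    c=dict(np.load(n+"0.npz"));P=pts(c);im=c["pixels"].astype(int);R,G,B=im[...,0],im[...,1],im[...,2]
    near=(P[...,0]>.2)&(P[...,0]<.7)&(P[...,1]>-.3)&(P[...,1]<.4)
    dark=(im.max(-1)<50)&near
    def rect(m,name,h=None):
        v,u=np.nonzero(m)
        if h is None: q=P[m][:,:2]
        else: q=np.array([ray(c,a,b,h)[:2] for a,b in zip(u,v)])
        r=cv2.minAreaRect(q.astype(np.float32));print(n,name,m.sum(),np.round(r[0],4),np.round(r[1],4),round(r[2],2),"mean",np.round(q.mean(0),4),"z",np.round(np.percentile(P[m][:,2],[5,50,95]),3))
        return q
    rect(near&(abs(P[...,2]-.120)<.006)&(im.max(-1)<70),"knobtop",.12)
    rect(near&(abs(P[...,2]-.072)<.005)&(P[...,1]<.18),"plate")
    rect(near&(R>150)&(G<50)&(B<50)&(P[...,0]>.46),"red")
    nl,L,S,C=cv2.connectedComponentsWithStats(dark.astype(np.uint8))
    for i in range(1,nl):
        if S[i,4]>3: print(" dark",S[i],C[i].round(1),P[L==i].mean(0).round(3))
t=dict(np.load("top0.npz"));s=dict(np.load("side0.npz"))
a=cv2.resize(t["pixels"][125:190,140:215],None,fx=7,fy=7,interpolation=0)
b=cv2.resize(s["pixels"][240:320,155:230],None,fx=7,fy=7,interpolation=0)[:455]
b2=s["pixels"][245:310,155:205]; b=cv2.resize(b2,None,fx=5,fy=5,interpolation=0); b=cv2.copyMakeBorder(b,0,455-b.shape[0],0,0,0)
cv2.imwrite("pics/crop0.png",np.hstack([a,b])[:,:800,::-1])
E
```

```text
top knobtop 165 [0.5364 0.1708] [0.4125 0.0608] 88.69 mean [ 0.5319 -0.0227] z [0.116 0.12  0.123]
top plate 2671 [ 0.5354 -0.0142] [0.2684 0.1165] 82.85 mean [0.5351 0.0075] z [0.069 0.072 0.075]<stdin>:10: RuntimeWarning: Mean of empty slice.
  ret = um.true_divide(
Traceback (most recent call last):
IndexError: index -1 is out of bounds for axis 0 with size 0
```

```bash
cat >> h.py <<'E'
def big(m):
    n,L,S,C=cv2.connectedComponentsWithStats(m.astype(np.uint8)); return L==1+np.argmax(S[1:,4])
def proj(c,u,h,v): return np.array([ray(c,a,b,h)[:2] for a,b in zip(u,v)])
def rect(c,m,name,h):
    P=pts(c);v,u=np.nonzero(m);q=proj(c,u,h,v);r=cv2.minAreaRect(q.astype(np.float32))
    print(name,m.sum(),"px",u.mean().round(1),v.mean().round(1),"rect",np.round(r[0],4),np.round(r[1],4),round(r[2],2),"mean",q.mean(0).round(4),"z",np.round(np.percentile(P[m][:,2],[5,50,95]),3))
    return q
def masks(c):
    P=pts(c);im=c["pixels"].astype(int);R,G,B=im[...,0],im[...,1],im[...,2];z=P[...,2]
    near=(P[...,0]>.2)&(P[...,0]<.75)&(P[...,1]>-.3)&(P[...,1]<.4)
    return P,im,near,big(near&(im.max(-1)<70)&(z>.085)&(z<.13)&(P[...,1]<.12)),big(near&(abs(z-.072)<.005)&(P[...,1]<.2)),big(near&(R>120)&(G<60)&(B<60)&(R-G>90)&(z<.08))
E
python3 - <<'E'
from h import *
for n in("top","side"):
    c=dict(np.load(n+"0.npz"));P,im,near,k,p,r=masks(c)
    rect(c,k&(P[...,2]>.115),n+" knob",.12);rect(c,p,n+" plate",.072);q=rect(c,r,n+" red",.054)
    print(q.min(0),q.max(0), "red z",P[r].min(0),P[r].max(0))
    # edges of the bed/saw direction: end-block tops z=.062
    d=near&(im.max(-1)<60)&(abs(P[...,2]-.054)<.02)&(P[...,0]>.57)
    if d.any(): rect(c,d,n+" pointer?",.054)
t=dict(np.load("top0.npz"));s=dict(np.load("side0.npz"))
a=cv2.resize(t["pixels"][130:180,145:215],None,fx=6,fy=6,interpolation=0)
b=cv2.resize(s["pixels"][245:315,160:220],None,fx=6,fy=6,interpolation=0); a=cv2.copyMakeBorder(a,0,b.shape[0]-a.shape[0],0,0,0)
cv2.imwrite("pics/crop0.png",np.hstack([a,b])[...,::-1])
E
```

```text
top knob 162 px 208.7 182.5 rect [ 0.5319 -0.0274] [0.0615 0.0131] 3.06 mean [ 0.5318 -0.0275] z [0.116 0.12  0.123]
top plate 2669 px 196.2 185.5 rect [0.5397 0.0238] [0.1899 0.1163] 82.78 mean [0.5352 0.0076] z [0.069 0.072 0.075]
top red 3 px 159.3 146.0 rect [0.6375 0.0996] [0.0011 0.0054] 64.94 mean [0.6372 0.0995] z [0.055 0.056 0.059]
[0.63476946 0.09790392] [0.63969362 0.10026006] red z [0.63452975 0.09670845 0.0548224 ] [0.63822029 0.1000072  0.05897135]
side knob 208 px 243.2 217.8 rect [ 0.5313 -0.0227] [0.0621 0.0176] 1.37 mean [ 0.5308 -0.0231] z [0.116 0.119 0.121]
side plate 2884 px 239.7 260.6 rect [0.5388 0.0249] [0.1933 0.1159] 82.87 mean [0.534  0.0327] z [0.07  0.072 0.073]
side red 165 px 173.8 298.4 rect [0.6337 0.1088] [0.0196 0.0475] 24.25 mean [0.6368 0.1074] z [0.024 0.053 0.06 ]
[0.62554954 0.08833948] [0.64798476 0.13394336] red z [6.26814623e-01 6.54848129e-02 3.34264960e-04] [0.64660351 0.10827013 0.06064001]
side pointer? 63 px 187.1 291.7 rect [0.6152 0.0789] [0.3299 0.0125] 83.18 mean [0.6162 0.0793] z [0.038 0.039 0.055]
```

View pics/crop0.png

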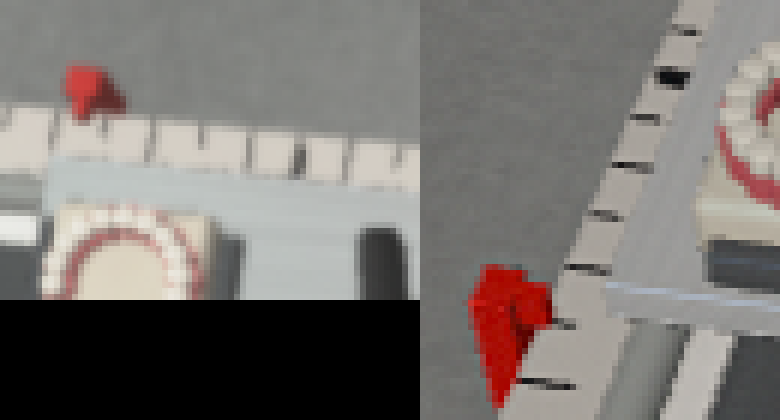

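Crop: in the top view the red tongue tip is at about px (158.5,149) and the pointer at (195,155). In the side view the tongue is at about (180.5,295.5) and the pointer at (202,258).

```bash
python3 - <<'E'
from h import *
ux=np.array([.9921,-.1253]);uy=np.array([.1253,.9921]);m=np.array([.5393,.0243])
for n,L in(("top",[("tong",158.3,148.5),("ptr",194.8,155)]),("side",[("tong",180.3,295.5),("ptr",201.8,258)])):
    c=dict(np.load(n+"0.npz"))
    for nm,u,v in L:
        for h in (.054,.057):
            q=ray(c,u,v,h)[:2];print(n,nm,h,q.round(4),"saw xy rel mid",((q-m)@ux).round(4),((q-m)@uy).round(4))
    im=c["pixels"].astype(int);
    for a,b,d,e in ([(150,170,138,152)] if n=="top" else [(165,185,286,303)]):
        print((im[d:e,a:b,0]-im[d:e,a:b,1]))
E
```

```text
top tong 0.054 [0.6311 0.1018] saw xy rel mid 0.0813 0.0884
top tong 0.057 [0.6302 0.1011] saw xy rel mid 0.0806 0.0876
top ptr 0.054 [0.6129 0.014 ] saw xy rel mid 0.0743 -0.001
top ptr 0.057 [0.6121 0.0135] saw xy rel mid 0.0735 -0.0016
[[ -1  -1  -2  -2  -1  -1  -2  -1  -2  -1  -1  -1  -1  -2  -1  -2  -1  -1
   -2  -1]
 [ -2  -1  -1  -1  -1  -2   0   1   0   0   0  -1  -1  -2  -1  -1  -1  -1
   -2  -2]
 [ -2  -1  -1  -1  -2   0  17  27  24  21  13   8   2  -1   0  -1  -2  -2
   -1  -1]
 [ -1  -1  -1  -1  -1   6  63  96  90  82  66  46  17   2  -1  -2  -2  -1
   -1  -2]
 [ -2  -2  -2  -2  -1  11  95 132 134 132 127  99  46  10   1  -1  -2  -1
   -1  -1]
 [ -2  -2  -2  -2  -1  20 105 136 139 138 134 100  56  23   5   0  -1  -1
   -1  -1]
 [ -1  -2  -2  -2   2  32 109 135 138 138 132  88  54  39  13   2  -1  -1
   -2  -1]
 [ -1  -1  -1  -2   0  23  89 125 135 127 117  75  50  46  30  11   1  -1
   -1  -2]
 [  0  -1  -1  -1  -1   2  26 100 129 102  74  53  48  48  45  28   5  -1
   -1  -1]
 [  2   1   1   0  -1   1  19  97 129  91  58  49  48  46  46  36   6   0
   -1  -2]
 [  5   5  
[... 1318 characters left out ...]
  76   4
    4   5]
 [  1  -1  19 143 175 167 158 157 159 152 117 143 153 148 160 135  95   2
    3   5]
 [  0  -2  -8 104 160 151 152 154 158 135  83 138 158 150 155 132  99  19
    6   4]
 [  1  -2  -7  78 147 148 163 153 165 145  97 151 156 155 158 158 121  20
    7   4]
 [ -1  -2  -6  48 129 151 165 163 151 158 102 110 152 158 164 159 111   9
    1   4]
 [  0  -1  -3  32 123 164 159 152 151 166 108  79  94 104  92 111  58   8
    2   1]
 [ -1  -1  -3 -11 100 157 155 154 154 166 114  96  88  88  19   2   1   4
    4   5]
 [ -1  -1  -4  -8  79 146 161 156 150 158 142  98  88  65   6   2   5   5
    5   5]
 [  1  -1  -1  -7  49 130 152 156 158 154 157 111  89  22   4   5   5   6
    4   5]]
```

>>> {"name": "carry_out", "arguments": {"plan": [[[0.0145,-0.023,0,0,0,-0.112,0.5],[0.029,-0.046,0,0,0,-0.224,0.5],[0.0435,-0.069,0,0,0,-0.336,0.5],[0.058,-0.092,0,0,0,-0.448,0.5],[0.0725,-0.115,0,0,0,-0.56,0.5]]]}}

```text
time_s: 0.52
eef_pos: [0.2425, 0.4331, 0.2308]
eef_rot: [-0.0, 0.419, 0.908, -0.0]
wrist_force: [0.0, 0.5, 0.1]
opening: 0.503
grasp_force: 0.0
```

>>> {"name": "carry_out", "arguments": {"plan": [[[0.0145,-0.023,0,0,0,-0.112,0.5],[0.029,-0.046,0,0,0,-0.224,0.5],[0.0435,-0.069,0,0,0,-0.336,0.5],[0.058,-0.092,0,0,0,-0.448,0.5],[0.0725,-0.115,0,0,0,-0.56,0.5]]]}}

```text
time_s: 0.93
eef_pos: [0.315, 0.3181, 0.231]
eef_rot: [-0.0, 0.654, 0.757, -0.0]
wrist_force: [0.5, 0.4, -0.3]
opening: 0.5
grasp_force: 0.0
```

>>> {"name": "carry_out", "arguments": {"plan": [[[0.0145,-0.023,0,0,0,-0.112,0.5],[0.029,-0.046,0,0,0,-0.224,0.5],[0.0435,-0.069,0,0,0,-0.336,0.5],[0.058,-0.092,0,0,0,-0.448,0.5],[0.0725,-0.115,0,0,0,-0.56,0.5]]]}}

```text
time_s: 1.35
eef_pos: [0.3875, 0.2031, 0.2311]
eef_rot: [-0.0, 0.837, 0.546, -0.0]
wrist_force: [1.0, 0.9, -0.1]
opening: 0.497
grasp_force: 0.0
```

>>> {"name": "carry_out", "arguments": {"plan": [[[0.0145,-0.023,0,0,0,-0.112,0.5],[0.029,-0.046,0,0,0,-0.224,0.5],[0.0435,-0.069,0,0,0,-0.336,0.5],[0.058,-0.092,0,0,0,-0.448,0.5],[0.0725,-0.115,0,0,0,-0.56,0.5]]]}}

```text
time_s: 1.77
eef_pos: [0.46, 0.0881, 0.231]
eef_rot: [-0.0, 0.956, 0.294, -0.0]
wrist_force: [0.2, -0.7, -0.5]
opening: 0.499
grasp_force: 0.0
```

>>> {"name": "carry_out", "arguments": {"plan": [[[0.0145,-0.023,0,0,0,-0.112,0.5],[0.029,-0.046,0,0,0,-0.224,0.5],[0.0435,-0.069,0,0,0,-0.336,0.5],[0.058,-0.092,0,0,0,-0.448,0.5],[0.0725,-0.115,0,0,0,-0.56,0.5]]]}}

```text
time_s: 2.18
eef_pos: [0.5326, -0.0268, 0.2308]
eef_rot: [-0.0, 1.0, 0.018, -0.0]
wrist_force: [0.6, 0.5, 0.8]
opening: 0.499
grasp_force: 0.0
```

>>> {"name": "carry_out", "arguments": {"plan": [[[0,0.0015,-0.025,0,0,0,0.5],[0,0.0015,-0.05,0,0,0,0.5],[0,0.0015,-0.075,0,0,0,0.5],[0,0.0015,-0.095,0,0,0,0.5],[0,0.0015,-0.105,0,0,0,0.5]]]}}

```text
time_s: 2.6
eef_pos: [0.5301, -0.0237, 0.123]
eef_rot: [-0.001, 1.0, 0.021, -0.003]
wrist_force: [-1.6, 0.6, -0.6]
opening: 0.498
grasp_force: 0.0
```

>>> {"name": "carry_out", "arguments": {"plan": [[[0,0,-0.01,0,0,0,0.5],[0,0,-0.02,0,0,0,0.5],[0,0,-0.03,0,0,0,0.5],[0,0,-0.036,0,0,0,0.5],[0,0,-0.036,0,0,0,0.5]]]}}

```text
time_s: 3.02
eef_pos: [0.5316, -0.0239, 0.0892]
eef_rot: [-0.0, 1.0, 0.021, -0.001]
wrist_force: [-0.1, 0.2, 0.4]
opening: 0.501
grasp_force: 0.0
```

```bash
python3 - <<'E'
from h import *
a=camera("top")["pixels"][100:260,130:290];b=camera("side")["pixels"][130:330,150:330]
a=cv2.resize(a,(400,400));b=cv2.resize(b,(400,400))
cv2.imwrite("pics/g.png",np.hstack([a,b])[...,::-1])
E
```

```text
(no output)
```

View pics/g.png

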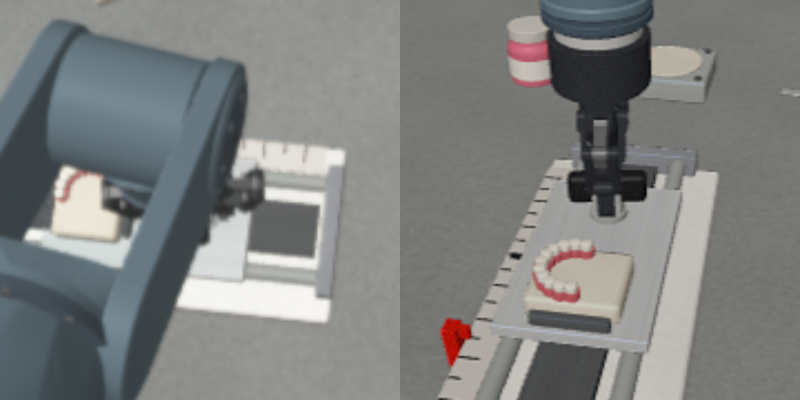

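The top view is blocked by the arm. The side view shows the fingers straddling the bar at its middle, around (605,190), so I'll close.

>>> {"name": "carry_out", "arguments": {"plan": [[[0,0,0,0,0,0,0.1],[0,0,0,0,0,0,0],[0,0,0,0,0,0,0],[0,0,0,0,0,0,0],[0,0,0,0,0,0,0]]]}}

```text
time_s: 3.53
eef_pos: [0.5331, -0.0261, 0.0915]
eef_rot: [0.002, 1.0, 0.021, 0.001]
wrist_force: [-2.0, -7.9, 2.3]
opening: 0.176
grasp_force: 59.7
```

```bash
python3 - <<'E'
from h import *
print({k:np.round(v,3) for k,v in get_obs().items()})
E
```

```text
{'time_s': np.float64(3.533), 'q': array([-0.27 ,  0.261,  1.821, -0.003,  1.057,  1.26 ]), 'dq': array([-0.001, -0.001,  0.003,  0.002,  0.   , -0.001]), 'joint_efforts': array([  3.863, -41.691, -28.357,   1.959,   0.103,   0.254]), 'eef_pos': array([ 0.533, -0.026,  0.091]), 'eef_rot': array([0.002, 1.   , 0.021, 0.001]), 'wrist_force': array([-2.025, -7.945,  2.272]), 'torque': array([-0.948,  0.246,  0.268]), 'grasp_force': np.float64(59.651), 'opening': np.float64(0.176)}
```

>>> {"name": "carry_out", "arguments": {"plan": [[[0.001,-0.001,0,0,0,0.1,0],[0.001,-0.001,0,0,0,0.2,0],[0.001,-0.001,0,0,0,0.3,0],[0.001,-0.001,0,0,0,0.4,0],[0.001,-0.001,0,0,0,0.5,0]]]}}

```text
time_s: 3.95
eef_pos: [0.533, -0.0261, 0.0914]
eef_rot: [0.001, 0.963, 0.27, -0.001]
wrist_force: [-4.9, -3.2, 7.0]
opening: 0.171
grasp_force: 60.2
```

>>> {"name": "carry_out", "arguments": {"plan": [[[0,0,0,0,0,0.1,0],[0,0,0,0,0,0.2,0],[0,0,0,0,0,0.3,0],[0,0,0,0,0,0.4,0],[0,0,0,0,0,0.45,0]]]}}

```text
time_s: 4.37
eef_pos: [0.533, -0.0258, 0.0914]
eef_rot: [0.0, 0.878, 0.478, -0.001]
wrist_force: [-4.4, -1.5, 7.3]
opening: 0.177
grasp_force: 60.2
```

>>> {"name": "carry_out", "arguments": {"plan": [[[0,0,0,0,0,0.1,0],[0,0,0,0,0,0.2,0],[0,0,0,0,0,0.3,0],[0,0,0,0,0,0.36,0],[0,0,0,0,0,0.36,0]]]}}

```text
time_s: 4.78
eef_pos: [0.533, -0.0255, 0.0914]
eef_rot: [-0.0, 0.779, 0.627, -0.001]
wrist_force: [-5.6, -2.1, 7.0]
opening: 0.172
grasp_force: 60.4
```

```bash
python3 - <<'E'
from h import *
print({k:np.round(v,3) for k,v in get_obs().items()})
E
```

```text
{'time_s': np.float64(4.783), 'q': array([-2.700e-01,  2.630e-01,  1.819e+00, -1.000e-03,  1.060e+00,
       -5.400e-02]), 'dq': array([ 0.002,  0.001, -0.001, -0.004, -0.001,  0.082]), 'joint_efforts': array([  0.56 , -40.502, -29.688,   0.659,  -1.558,  -0.662]), 'eef_pos': array([ 0.533, -0.026,  0.091]), 'eef_rot': array([-0.   ,  0.779,  0.627, -0.001]), 'wrist_force': array([-5.645, -2.104,  6.981]), 'torque': array([-0.009,  0.981,  0.149]), 'grasp_force': np.float64(60.363), 'opening': np.float64(0.172)}
```

>>> {"name": "carry_out", "arguments": {"plan": [[[0.001,0.008,0,0,0,0,0],[0.003,0.024,0,0,0,0,0],[0.005,0.04,0,0,0,0,0],[0.007,0.056,0,0,0,0,0],[0.009,0.07,0,0,0,0,0]]]}}

```text
time_s: 5.2
eef_pos: [0.542, 0.0454, 0.0914]
eef_rot: [-0.0, 0.78, 0.626, -0.001]
wrist_force: [-4.4, -1.6, 7.1]
opening: 0.176
grasp_force: 60.3
```

>>> {"name": "carry_out", "arguments": {"plan": [[[0.001,0.006,0,0,0,0,0],[0.0015,0.012,0,0,0,0,0],[0.002,0.016,0,0,0,0,0],[0.002,0.018,0,0,0,0,0],[0.002,0.018,0,0,0,0,0]]]}}

```text
time_s: 5.62
eef_pos: [0.5443, 0.0636, 0.0914]
eef_rot: [-0.0, 0.78, 0.626, 0.0]
wrist_force: [-2.8, 1.9, 6.2]
opening: 0.176
grasp_force: 60.1
```

```bash
python3 - <<'E'
from h import *
print({k:np.round(v,3) for k,v in get_obs().items() if k in("wrist_force","eef_pos")})
t=camera("top");s=camera("side");np.savez("top1.npz",**t);np.savez("side1.npz",**s)
a=cv2.resize(t["pixels"][125:175,135:205],(420,300));b=cv2.resize(s["pixels"][275:325,145:205],None,fx=6,fy=6,interpolation=0)
cv2.imwrite("pics/s1.png",np.hstack([a,b])[...,::-1])
P,im,near,k,p,r=masks(s);rect(s,p,"plate side",.072)
E
```

```text
{'eef_pos': array([0.544, 0.064, 0.091]), 'wrist_force': array([-2.849,  1.896,  6.192])}
plate side 3856 px 228.1 294.8 rect [0.55   0.1137] [0.1917 0.1159] 82.84 mean [0.5458 0.1085] z [0.07  0.072 0.073]
```

View pics/s1.png

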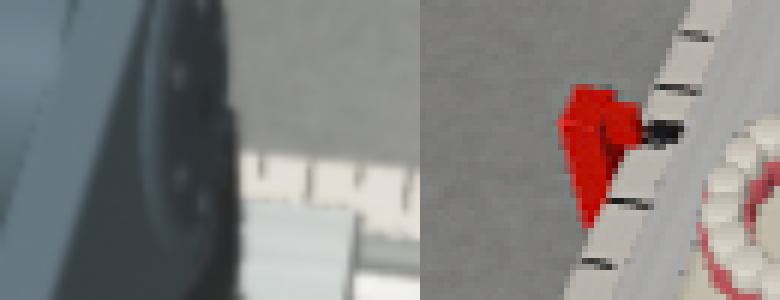

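The side view shows the pointer at crop (663,132) next to the tongue end at crop (605–640, 103–148), nearly in line. I'll resolve the tongue's top face from its front face by shade.

```bash
python3 - <<'E'
from h import *
c=dict(np.load("side1.npz"));im=c["pixels"].astype(int);P=pts(c)
print("R cols172-190 rows290-302");print(im[290:302,172:191,0]);print("G");print(im[290:302,172:191,1])
print("z mm");print((P[290:302,172:191,2]*1000).astype(int))
E
```

```text
R cols172-190 rows290-302
[[186 185 187 189 192 141 119 124 124 124 122 149 181 189 164 153 123 109
   77]
 [186 186 186 187 166 125 117 121 118 118 120 175 186 186 186 186 186 189
  181]
 [185 185 186 184 187 188 189 177 175 134 134 177 184 184 184 184 185 186
  168]
 [186 186 186 186 186 187 186 188 191 140 160 184 188 186 184 186 186 175
  166]
 [186 188 189 166 178 186 186 187 163 132 179 168 186 196 193 191 189 173
  168]
 [185 182 182 148 174 185 184 186 160 118 151  94  39  41  72  76 107 173
  173]
 [187 205 165 109 172 186 184 187 163 119  70  31  18  23  25  22  41 154
  170]
 [184 187 175 124 174 186 184 185 189 141  97  55  24  25  20  17 113 165
  169]
 [185 185 188 130 139 181 188 187 189 130  39  61  71  38  60  51 154 173
  168]
 [183 185 190 136 101 124 128 155 182 165 154 126  81  98 180 171 171 169
  166]
 [185 185 191 148 108 105 101 155 182 185 186 188 187 187 188 170 168 167
  164]
 [185 185 187 171 126 103 119 175 185 183 183 185 185 184 178 170 168 166
  164]]
G
[[ 15  12  19  19  16  63 118 128 124 124 122 146 176 184 159 148 119 105
   75]
 [ 22  12  13  16 
[... 899 characters left out ...]
 0  0  0  0  0 36 37 37 38 37 38 40 37]
 [58 59 58 59 60 55 -1  0  0  0 -1 38 37 38 36 36 39 36 35]
 [59 59 57 57 59 59 59 60 57 -1  0 38 38 37 37 38 37 38 72]
 [56 58 59 58 57 59 58 59 58 56 37 38 38 37 39 37 37 37 71]
 [58 59 59 58 57 58 57 58 59 54 38 38 36 37 36 38 38 70 72]
 [58 58 58 57 55 56 55 56 57 52 39 55 55 55 54 54 56 71 71]
 [56 58 57 54 52 54 52 53 53 51 55 55 55 55 55 55 56 70 72]
 [55 55 56 52 50 52 51 53 51 50 53 54 55 54 54 55 71 72 69]
 [52 51 52 50 45 47 49 48 49 48 40 39 53 53 53 52 72 71 72]
 [49 51 51 50 45 41 37  0 46 36 37 37 38 37 37 71 73 71 72]
 [49 48 47 47 44 40 36 38 38 37 36 37 38 38 38 69 71 71 71]
 [45 44 44 45 42 40 35 37 38 37 38 36 37 37 39 71 70 72 70]]
```

```bash
python3 - <<'E'
from h import *
c=dict(np.load("side1.npz"));P=pts(c)
a=np.radians(82.82);Y=(P[...,:2]@np.array([np.cos(a),np.sin(a)]))*1000
X=(P[...,:2]@np.array([np.sin(a),-np.cos(a)]))*1000
print(Y[290:302,175:189].round(1));print(X[292:300,175:189].round(0))
E
```

```text
[[172.7 173.5 126.2 125.9 126.1 124.8 124.6 124.1 153.1 153.7 153.9 154.3
  153.4 153.5]
 [175.9 175.9 172.3 126.9 127.9 127.9 126.6 126.  157.3 155.8 156.3 154.4
  154.8 156.2]
 [176.2 177.4 177.3 176.8 177.5 175.  128.5 129.6 159.3 158.6 157.7 157.3
  158.4 156.8]
 [179.3 178.2 179.3 178.  178.4 178.  175.7 160.8 161.3 161.2 160.  161.5
  159.2 159.2]
 [180.8 179.7 180.1 179.6 179.9 180.1 175.9 163.7 163.3 161.2 161.7 161.3
  162.1 161.8]
 [182.4 180.2 180.7 179.9 180.4 180.6 176.9 166.1 178.5 178.5 177.8 177.1
  177.  177.8]
 [182.1 180.1 180.9 179.8 180.3 180.  177.9 180.8 180.5 180.3 179.8 179.9
  179.8 179.8]
 [182.4 180.6 182.  180.7 181.8 180.2 179.2 180.9 181.9 182.2 181.3 180.7
  181.4 193.6]
 [182.5 178.5 179.7 181.1 180.4 180.3 179.3 172.9 172.  182.5 182.  182.
  180.8 195.7]
 [184.7 180.9 177.6 173.7 145.1 180.5 172.7 172.9 173.  173.4 172.4 172.1
  197.1 198.5]
 [184.  181.6 178.5 175.4 176.6 175.9 175.4 174.1 174.8 174.9 174.8 174.7
  198.1 199.2]
 [184.5 182.4 180.5 176.4 177.8 177.8 177.  177.5 176.2 176.6 176.  177.3
  201.2 200.5]]
[[619. 617. 615. 614. 612. 611. 635. 632. 614. 613. 612. 610. 608. 606.]
 [618. 617. 615. 614. 611. 610. 609. 616. 614. 612. 611. 608. 607. 606.]
 [618. 616. 614. 613. 611. 609. 610. 615. 613. 612. 610. 609. 606. 605.]
 [617. 617. 615. 613. 611. 609. 610. 614. 605. 603. 602. 601. 599. 597.]
 [618. 617. 615. 614. 612. 610. 609. 606. 604. 603. 601. 599. 598. 596.]
 [618. 617. 615. 614. 611. 610. 609. 606. 604. 602. 601. 599. 597. 589.]
 [618. 619. 616. 614. 612. 611. 609. 611. 610. 602. 601. 599. 598. 588.]
 [617. 618. 618. 618. 633. 611. 613. 611. 610. 608. 606. 605. 590. 587.]]
```

By depth, the tongue's centre is at about Y=177.5 mm along the rails and the pointer's at about 179.2, roughly 1.7 mm too far. I'll step back, then measure over several frames.

>>> {"name": "carry_out", "arguments": {"plan": [[[-0.0002,-0.0016,0,0,0,0,0],[-0.0002,-0.0016,0,0,0,0,0],[-0.0002,-0.0016,0,0,0,0,0],[-0.0002,-0.0016,0,0,0,0,0],[-0.0002,-0.0016,0,0,0,0,0]]]}}

```text
time_s: 6.13
eef_pos: [0.5441, 0.0617, 0.0914]
eef_rot: [-0.0, 0.78, 0.626, 0.0]
wrist_force: [-2.7, 1.1, 6.0]
opening: 0.171
grasp_force: 60.2
```

```bash
cat > al.py <<'E'
from h import *
# back edges (subpixel rows) of tongue and pointer top faces, cast at their heights; centre = back edge + half width
a=np.radians(82.82);uy=np.array([np.cos(a),np.sin(a)])
C=[camera("side") for _ in range(6)];c=C[0];im=np.mean([x["pixels"].astype(float) for x in C],0)
P=np.mean([pts(x) for x in C],0);Y=P[...,:2]@uy*1000
def first(cov,r0):  # row where coverage starts, walking up from inside row r0
    r=r0
    while cov[r-1]>.95: r-=1
    return r-.5-(np.clip(cov[r-1],0,1) if cov[r-1]<=.95 else 0)
out={"t":[],"p":[]}
red=np.clip((im[...,0]-im[...,1]-5)/160,0,1)
for u in (177,178,179,180):
    e=first(red[:,u]*1.0,294); out["t"].append(ray(c,u,e,.0585)[:2]@uy*1000)
for u in (183,184,185,186):
    col=im[:,u,0];dark=np.clip((184-col)/(184-25),0,1);r=np.argmax(dark[288:302])+288
    s=0;k=r
    while dark[k]>.08 and k>r-5: k-=1
    s=dark[k+1:r].sum(); e=r-.5-s; out["p"].append(ray(c,u,e,.055)[:2]@uy*1000)
print({k:np.round(v,2) for k,v in out.items()})
print("centres (back edge): tongue %.2f pointer %.2f"%(np.mean(out["t"])+2.5,np.mean(out["p"])+2))
print(Y[290:301,176:188].round(1));print((P[290:301,176:188,2]*1e3).round(0));print(im[290:301,181:188,0].round(0))
print({k:np.round(v,4) for k,v in get_obs().items() if k in("wrist_force","eef_pos","time_s")})
E
python3 al.py
```

```text
{'t': array([174.84, 175.22, 175.41, 175.22]), 'p': array([177.31, 175.2 , 175.22, 175.05])}
centres (back edge): tongue 177.67 pointer 177.69
[[173.2 125.8 125.7 193.5 125.9 124.9 124.5 154.3 154.  154.3 153.9 153.8]
 [174.6 171.9 128.  127.7 127.4 127.3 126.8 156.7 156.5 156.3 219.  155.5]
 [176.9 176.9 176.6 176.2 175.7 128.9 128.8 158.4 158.5 158.1 157.9 157.8]
 [178.7 179.  178.3 178.2 177.6 175.8 160.9 160.3 160.5 160.6 160.1 159.8]
 [180.3 238.9 180.  180.1 180.3 176.5 163.4 176.3 176.4 176.4 176.3 175.6]
 [180.  180.5 180.3 181.  181.1 177.6 226.4 178.5 178.6 178.1 178.  177.2]
 [180.6 180.4 180.6 180.7 180.4 178.  167.3 179.3 179.7 179.5 179.3 179.7]
 [180.3 180.5 180.9 180.9 180.5 178.8 169.1 168.7 179.4 179.6 179.3 179.1]
 [181.1 180.9 180.6 180.4 180.5 179.4 172.  171.3 170.8 169.9 170.  169.9]
 [180.9 178.1 175.  144.7 180.9 173.4 173.  172.8 173.5 172.8 172.  197. ]
 [181.8 178.4 175.3 176.1 175.2 175.6 234.8 174.4 174.3 174.  234.2 199.3]]
[[ 59.  -0.  -0.  86.   1.  -0.  -0.  38.  38.  38.  38.  38.]
 [ 58.  55.  -0.  -0.  -0.   0.  -0.  38.  38.  38. 118.  38.]
 [ 59
[... 407 characters left out ...]
9.  38.  38.  37.  38.  38.]
 [ 46.  43.  39.  -1.  47.  38.  38.  38.  39.  38.  38.  71.]
 [ 45.  40.  37.  38.  37.  38. 117.  37.  37.  37. 117.  71.]]
[[124. 121. 148. 181. 189. 164. 152.]
 [119. 120. 175. 187. 186. 186. 186.]
 [135. 132. 178. 186. 186. 185. 185.]
 [141. 161. 188. 193. 193. 192. 192.]
 [131. 180. 130.  48.  71.  78.  78.]
 [116. 148.  92.  20.  22.  23.  22.]
 [117. 128.  76.  14.  20.  21.  19.]
 [137. 162. 141.  86.  69.  68.  32.]
 [126.  69. 104. 149. 159. 187. 184.]
 [163. 151. 124.  79.  96. 174. 168.]
 [185. 186. 187. 187. 186. 186. 168.]]
{'time_s': np.float64(6.4333), 'eef_pos': array([0.544 , 0.0617, 0.0913]), 'wrist_force': array([-3.4416,  1.3472,  5.7403])}
```

>>> {"name": "carry_out", "arguments": {"plan": [[[0.0001,0.0005,0,0,0,0,0],[0.0001,0.0005,0,0,0,0,0],[0.0001,0.0005,0,0,0,-0.1,0],[0.0001,0.0005,0,0,0,-0.2,0],[0.0001,0.0005,0,0,0,-0.3,0]]]}}

```text
time_s: 6.85
eef_pos: [0.5441, 0.0618, 0.0914]
eef_rot: [0.0, 0.866, 0.5, -0.0]
wrist_force: [-4.6, -1.1, 6.0]
opening: 0.178
grasp_force: 60.3
```

```bash
python3 al.py
```

```text
{'t': array([174.83, 175.22, 175.41, 175.22]), 'p': array([177.3 , 175.21, 175.22, 175.06])}
centres (back edge): tongue 177.67 pointer 177.70
[[172.7 126.1 126.  125.6 125.2 124.  124.2 154.2 154.3 154.4 153.5 153. ]
 [174.2 172.1 128.1 127.6 127.  127.4 127.1 156.7 156.4 156.1 156.  155.4]
 [176.8 176.7 176.8 176.4 175.5 129.5 129.1 158.7 158.5 158.3 157.8 157.4]
 [179.  178.6 178.6 178.  178.  175.6 161.2 160.5 160.  159.8 160.  159.3]
 [180.8 180.8 180.6 180.  179.7 176.7 163.4 177.1 176.7 176.  176.1 175.2]
 [180.3 180.4 180.1 180.  180.4 177.4 165.5 178.9 178.5 178.2 178.4 177.5]
 [180.4 181.3 180.6 180.4 180.8 178.1 166.9 179.7 179.3 179.8 179.3 179.6]
 [180.9 180.8 180.6 180.3 180.7 178.8 169.  169.1 179.4 179.3 179.7 179.6]
 [180.5 181.  180.3 180.8 181.1 179.2 171.7 171.6 170.9 170.2 170.6 170.2]
 [181.  177.7 174.3 145.3 180.4 173.4 173.1 173.4 173.  172.  172.2 197.4]
 [181.8 178.5 175.  175.7 235.6 235.4 175.4 175.1 174.5 174.1 174.2 199.3]]
[[ 58.  -0.   0.   0.  -0.  -1.  -1.  37.  38.  38.  38.  37.]
 [ 58.  55.   0.  -0.  -1.   0.   0.  38.  38.  38.  38.  38.]
 [ 59
[... 405 characters left out ...]
 38.  39.  38.  38.  38.  38.]
 [ 46.  42.  38.  -0.  47.  38.  38.  38.  38.  37.  38.  72.]
 [ 45.  41.  36.  37. 118. 118.  38.  38.  38.  38.  38.  72.]]
[[123. 121. 148. 181. 189. 164. 152.]
 [119. 120. 174. 186. 185. 185. 186.]
 [135. 132. 177. 186. 184. 185. 185.]
 [141. 160. 187. 192. 193. 192. 191.]
 [132. 180. 129.  49.  71.  79.  77.]
 [116. 148.  93.  16.  24.  22.  21.]
 [116. 128.  76.  16.  20.  21.  18.]
 [136. 163. 140.  86.  68.  68.  31.]
 [125.  69. 104. 149. 158. 186. 183.]
 [162. 150. 124.  78.  95. 174. 168.]
 [184. 185. 186. 186. 186. 186. 168.]]
{'time_s': np.float64(7.15), 'eef_pos': array([0.5441, 0.0618, 0.0914]), 'wrist_force': array([-3.3765,  0.3049,  6.1634])}
```

>>> {"name": "carry_out", "arguments": {"plan": [[[0.0001,0.0006,0,0,0,0,0],[0.0001,0.0006,0,0,0,0,0],[0.0001,0.0006,0,0,0,0,0],[0.0001,0.0006,0,0,0,0,0],[0.0001,0.0006,0,0,0,0,0]]]}}

```text
time_s: 7.57
eef_pos: [0.5442, 0.0623, 0.0914]
eef_rot: [-0.0, 0.865, 0.502, -0.0]
wrist_force: [-3.1, -1.0, 6.8]
opening: 0.174
grasp_force: 60.2
```

```bash
python3 al.py
```

```text
{'t': array([174.83, 175.22, 175.41, 175.24]), 'p': array([177.53, 175.71, 175.3 , 175.5 ])}
centres (back edge): tongue 177.67 pointer 178.01
[[173.3 126.1 125.6 125.3 125.4 125.2 124.5 154.4 154.2 154.  153.5 153.8]
 [175.3 172.1 127.8 195.9 127.3 127.3 126.8 156.5 155.9 155.6 155.8 155.3]
 [176.5 236.4 176.6 176.2 175.9 129.2 129.3 158.7 158.3 158.5 157.6 157.4]
 [179.  178.1 178.2 178.3 178.3 175.7 161.4 160.8 160.3 160.2 160.  159.9]
 [180.3 180.7 180.1 180.2 180.5 176.6 163.2 176.8 176.8 176.2 162.1 161.3]
 [180.1 180.5 180.4 180.8 180.1 177.5 165.2 178.9 178.4 177.7 178.  177.4]
 [180.5 180.9 180.7 180.7 180.5 178.1 167.  180.6 180.3 179.9 180.8 179.6]
 [180.9 181.2 180.8 180.6 180.3 178.6 169.  180.4 179.8 179.9 180.2 180.3]
 [181.  180.5 180.6 180.3 180.2 179.1 171.8 171.8 170.7 170.9 170.2 169.9]
 [180.9 177.8 175.  145.3 180.6 174.1 173.4 172.8 173.2 172.7 172.  197.1]
 [181.8 178.5 175.3 176.3 175.9 175.3 174.8 174.4 174.7 174.2 174.2 199. ]]
[[ 59.  -0.  -0.  -0.   0.   0.  -0.  38.  38.  38.  38.  38.]
 [ 59.  55.  -0.  86.  -0.   0.  -0.  38.  37.  37.  38.  38.]
 [ 58
[... 407 characters left out ...]
9.  39.  38.  38.  38.  38.]
 [ 46.  42.  39.  -0.  47.  39.  38.  38.  39.  38.  38.  71.]
 [ 45.  41.  37.  38.  38.  38.  37.  37.  38.  38.  38.  71.]]
[[123. 121. 148. 181. 190. 163. 152.]
 [119. 120. 175. 186. 185. 185. 185.]
 [135. 132. 177. 186. 185. 185. 184.]
 [140. 160. 186. 191. 191. 190. 188.]
 [131. 179. 147.  90.  77. 111. 152.]
 [116. 149.  93.  21.  21.  28.  31.]
 [117.  96.  50.  16.  21.  20.  20.]
 [138. 129.  96.  71.  39.  16.  10.]
 [127.  69. 104. 152. 161. 160. 146.]
 [163. 152. 124.  78.  96. 174. 169.]
 [185. 186. 186. 186. 186. 187. 168.]]
{'time_s': np.float64(7.8667), 'eef_pos': array([0.5442, 0.0623, 0.0914]), 'wrist_force': array([-3.8588,  0.0356,  5.6671])}
```

Lined up to within about 0.2 mm, so I'll tighten.

>>> {"name": "carry_out", "arguments": {"plan": [[[0,0,0,0,0,-0.11,0],[0,0,0,0,0,-0.22,0],[0,0,0,0,0,-0.33,0],[0,0,0,0,0,-0.44,0],[0,0,0,0,0,-0.55,0]]]}}

```text
time_s: 8.28
eef_pos: [0.5443, 0.0623, 0.0914]
eef_rot: [0.0, 0.969, 0.246, -0.0]
wrist_force: [-4.1, -0.5, 5.4]
opening: 0.178
grasp_force: 60.3
```

>>> {"name": "carry_out", "arguments": {"plan": [[[0,0,0,0,0,-0.11,0],[0,0,0,0,0,-0.22,0],[0,0,0,0,0,-0.33,0],[0,0,0,0,0,-0.44,0],[0,0,0,0,0,-0.54,0]]]}}

```text
time_s: 8.7
eef_pos: [0.5444, 0.0622, 0.0914]
eef_rot: [0.0, 1.0, -0.021, 0.0]
wrist_force: [-3.5, -1.4, 5.4]
opening: 0.175
grasp_force: 60.3
```

>>> {"name": "carry_out", "arguments": {"plan": [[[0,0,0,0,0,-0.02,0],[0,0,0,0,0,-0.02,0],[0,0,0,0,0,-0.02,0],[0,0,0,0,0,-0.02,0],[0,0,0,0,0,-0.02,0]]]}}

```text
time_s: 9.12
eef_pos: [0.5444, 0.0622, 0.0914]
eef_rot: [0.0, 1.0, -0.029, 0.0]
wrist_force: [-3.4, -1.9, 5.3]
opening: 0.175
grasp_force: 60.2
```

```bash
python3 al.py
```

```text
{'t': array([174.83, 175.22, 175.41, 175.24]), 'p': array([177.53, 175.72, 175.27, 175.47])}
centres (back edge): tongue 177.68 pointer 177.99
[[173.  125.9 125.6 125.6 124.8 124.6 124.6 154.6 154.  153.8 153.9 153.5]
 [174.7 171.9 127.4 128.  127.5 126.7 126.8 156.2 156.3 156.  155.5 155.1]
 [177.1 177.1 176.4 176.1 176.  129.5 129.2 158.5 158.1 158.3 158.2 157.7]
 [179.3 178.9 178.4 178.  177.9 235.9 161.2 160.4 160.8 160.  159.9 159.6]
 [181.  180.6 180.2 180.3 179.8 176.6 162.9 176.5 176.3 176.2 162.2 161.5]
 [180.8 180.8 180.9 180.9 180.6 177.2 165.4 178.9 178.6 177.9 178.  178. ]
 [180.5 180.8 180.6 180.6 180.7 177.5 167.3 180.1 179.8 180.1 180.1 179.6]
 [181.1 180.8 180.4 180.7 180.5 178.8 169.2 179.8 180.3 180.3 180.  179.9]
 [180.5 180.9 180.7 180.5 180.5 179.5 171.8 171.7 171.  170.2 170.  169.5]
 [181.2 177.2 174.3 145.  180.7 173.5 173.1 172.8 172.4 172.6 172.5 197.3]
 [181.4 178.6 175.1 176.1 175.5 175.8 175.  174.4 174.4 173.9 174.3 199.3]]
[[ 59.  -0.  -0.   0.  -1.  -0.  -0.  38.  38.  38.  38.  38.]
 [ 58.  55.  -1.   0.  -0.  -1.  -0.  37.  38.  38.  38.  37.]
 [ 59
[... 407 characters left out ...]
9.  39.  38.  38.  38.  37.]
 [ 46.  41.  38.  -1.  47.  38.  38.  38.  37.  38.  38.  71.]
 [ 44.  41.  36.  38.  38.  38.  38.  37.  38.  37.  38.  72.]]
[[122. 120. 147. 180. 188. 162. 151.]
 [118. 118. 173. 185. 184. 184. 185.]
 [134. 130. 176. 184. 184. 183. 183.]
 [140. 159. 185. 190. 190. 189. 187.]
 [131. 179. 146.  90.  75. 111. 151.]
 [116. 148.  94.  20.  23.  25.  31.]
 [117.  96.  50.  20.  23.  22.  19.]
 [138. 128.  95.  70.  37.  15.  12.]
 [126.  67. 103. 150. 160. 158. 145.]
 [162. 150. 123.  78.  96. 174. 167.]
 [184. 185. 185. 186. 185. 186. 167.]]
{'time_s': np.float64(9.4167), 'eef_pos': array([0.5443, 0.0622, 0.0914]), 'wrist_force': array([-3.6943, -0.5376,  6.3787])}
```

The clamp is at about 1.5 rad and the pointer hasn't shifted. I'll release and rise.

>>> {"name": "carry_out", "arguments": {"plan": [[[0,0,0,0,0,0,0.3],[0,0,0,0,0,0,0.45],[0,0,0,0,0,0,0.45],[0,0,0,0,0,0,0.45],[0,0,0,0,0,0,0.45]]]}}

```text
time_s: 9.83
eef_pos: [0.5444, 0.0624, 0.0903]
eef_rot: [-0.0, 1.0, -0.029, 0.0]
wrist_force: [-0.3, 0.3, -0.3]
opening: 0.449
grasp_force: 0.0
```

>>> {"name": "carry_out", "arguments": {"plan": [[[0,0,0.01,0,0,0,0.45],[0,0,0.025,0,0,0,0.45],[0,0,0.05,0,0,0,0.45],[0,0,0.08,0,0,0,0.45],[0,0,0.11,0,0,0,0.45]]]}}

```text
time_s: 10.25
eef_pos: [0.5438, 0.0624, 0.2017]
eef_rot: [-0.0, 1.0, -0.029, -0.0]
wrist_force: [1.1, 0.2, -0.4]
opening: 0.45
grasp_force: 0.0
```

>>> {"name": "carry_out", "arguments": {"plan": [[[0,-0.03,0.02,0,0,0,0.45],[0,-0.06,0.04,0,0,0,0.45],[0,-0.09,0.05,0,0,0,0.45],[0,-0.12,0.05,0,0,0,0.45],[0,-0.15,0.05,0,0,0,0.45]]]}}

```text
time_s: 10.67
eef_pos: [0.5448, -0.0891, 0.2526]
eef_rot: [0.001, 1.0, -0.029, 0.002]
wrist_force: [-1.0, 0.8, -0.8]
opening: 0.451
grasp_force: 0.0
```

>>> {"name": "carry_out", "arguments": {"plan": [[[0,-0.03,0,0,0,0,0.45],[0,-0.06,0,0,0,0,0.45],[0,-0.09,0,0,0,0,0.45],[0,-0.1,0,0,0,0,0.45],[0,-0.1,0,0,0,0,0.45]]]}}

```text
time_s: 11.08
eef_pos: [0.5441, -0.19, 0.2508]
eef_rot: [0.0, 1.0, -0.031, 0.0]
wrist_force: [-0.3, 0.0, -0.1]
opening: 0.451
grasp_force: 0.0
```

```bash
python3 al.py | head -2; python3 - <<'E'
from h import *
t=camera("top");s=camera("side")
a=cv2.resize(t["pixels"],(400,300));b=cv2.resize(s["pixels"],(400,300))
a2=cv2.resize(t["pixels"][130:220,110:230],(400,300));b2=cv2.resize(s["pixels"][215:320,150:290],(400,300))
cv2.imwrite("pics/end.png",np.vstack([np.hstack([a,b]),np.hstack([a2,b2])])[...,::-1])
P,im,near,k,p,r=masks(s);rect(s,k&(P[...,2]>.115),"knob",.12)
E
```

```text
{'t': array([177.57, 175.34, 175.51, 175.32]), 'p': array([177.29, 175.6 , 175.18, 175.33])}
centres (back edge): tongue 178.44 pointer 177.85
knob 295 px 231.7 251.6 rect [0.5424 0.0654] [0.0188 0.0634] 87.44 mean [0.5426 0.0651] z [0.115 0.119 0.121]
```

View pics/end.png

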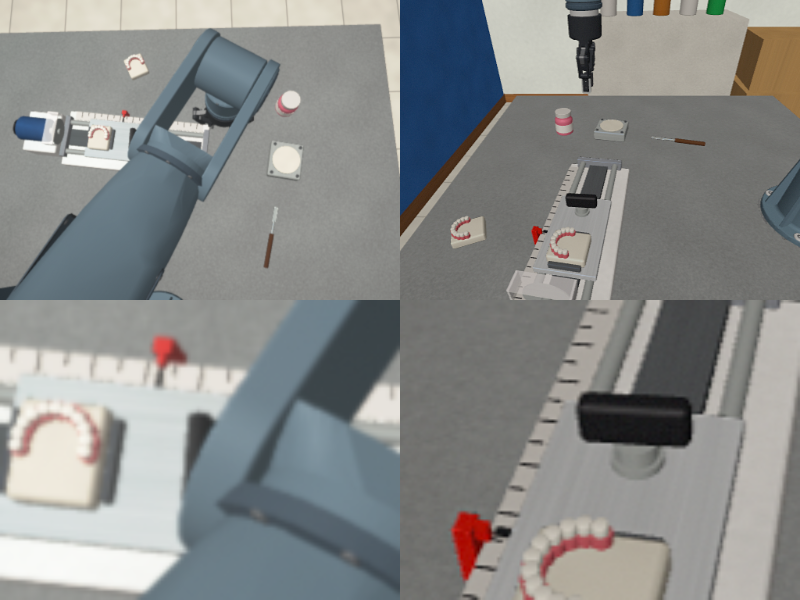

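The final views show the pointer directly under the red tongue (top crop, 160,365 and 159,380). The bar lies across the rails, nothing is touching the saw and the bystanders haven't moved.

```bash
python3 -c "
from bench import hand_in;print(hand_in())"
```

```text
the job is handed in; nothing more can be done
None
```

The job is handed in: I loosened the clamp, slid the carriage about 88 mm until the pointer measured within about 0.5 mm of the red marker, then tightened the clamp to about 1.5 rad and let go, with about 11 s used and the other things left in place.

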